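# Snug an adjustable wrench on the padding-press nut and tighten it

### The job

Tighten the big hexagon nut on top of the padding press so that it clamps the two piles of pads. Slide the adjustable wrench along the plate until its jaws are fully home on the nut, roll its knurled worm with a gentle fingertip, stroke by stroke, until the sliding jaw grips the nut snugly with no play, and only then swing the handle to turn the nut an eighth of a turn clockwise seen from above. Leave the wrench on the nut, snug and flat on the plate, and leave the tin and the eraser on the plate where they are.

Things in the scene. Friction and masses are not known exactly. Their poses are not given: they have to be found in the camera images.
- pad_press: padding press, fixed: plywood base 240 x 330 x 14 mm, two piles of plain pads 36 mm high, bare aluminium clamping plate 220 (x) x 300 (y) x 10 mm whose flat top is 60 mm above the table; bolt heads 4 mm high at the plate's corners. Origin: on the table under the middle of the plate, straight below the nut; z up
- nut_centre (a point): centre of the steel hexagon nut in the middle of the plate, 7 mm above the plate's top. 27 mm across flats, 31.2 across corners, 14 high; a stud end (17 mm thick) rises to 18 mm above the plate. x axis: through a corner; y: square to a flat; both turn with the nut. The wrench fits when its x axis has this x heading (or any 60 degrees from it); at the start it is the nearest fit
- nut (a joint): how far the nut has been turned clockwise seen from above, rad; 0 at the start, an eighth of a turn is 0.785. It takes 0.45 N m at first and 0.65 N m at the end (under 5 N at the handle) and stays where it is left
- fixed_jaw_face (a point): middle of the wrench's fixed jaw face, 7.5 mm above its underside. Wrench axes (here and below): x out of the mouth, y from fixed to sliding jaw, z up. Plain steel, about 0.4 kg, head 15 mm thick; lies flat on the plate, 33 to 47 mm short of home, up to 8 mm and 0.1 rad out of line. Throat at x = -17 mm, jaw tips at x = +16. Home, the nut's centre is at x about -1 mm; snug, at y = 13.5 mm
- sliding_jaw_face (a point): middle of the flat face of the sliding jaw, same height and axes as fixed_jaw_face; its y from there is the gap of the mouth: 29 to 31.5 mm at the start, 27 mm or a trace less when snug on the nut. The jaw moves only by the worm; it is self-locking and cannot be pushed
- worm_top (a point): middle of the crest of the knurled worm (thumb roller) in the window of the wrench's head, 17.5 mm above the wrench's underside; wrench axes, does not turn with the roller. The roller is 17 mm in diameter, 15 mm long, its axis along the wrench's y, and stands 2.5 mm proud of the head. It lies 43 mm behind (-x) fixed_jaw_face and 28.5 mm from it in y
- worm: the worm itself; origin on its axis, 8.5 mm below worm_top. A fingertip stroked over its crest towards the mouth (wrench +x) rolls it by friction (about 1.2) and closes the jaw 0.094 mm per mm of stroke; backwards opens it. Free, it drags with about 5 N, so press with 8 to 12 N; once the jaw is snug it stops and the drag rises until the fingertip slips. Over 30 N is rough
- wrench_handle (a point): where to hold the handle, 8 mm above the wrench's underside; wrench axes. The handle is about 25 mm wide, 10 mm thick (3 to 13 mm above the underside), and points 157.5 degrees from the wrench's +x, counted towards +y. This point is 140 mm from the centre of a nut that is home (wrench x = -129, y = +53.6 mm from it), the butt 190 mm. It overhangs the plate's front edge: no plate below
- pin_tin: round tin 60 mm in diameter, 32 mm high, on the plate's far left part; origin under its centre
- board_eraser: small black eraser 28 x 46 x 19 mm on the plate's far right part; origin under its centre
Not all that is in view belongs to the job. Of the things like the part that bears fixed_jaw_face, leave any that is pink; of the rest the larger one is meant.

How it is judged:
On the way, in this order (a step that is already met when the one before it is completed fails the run):
1. the wrench is fully home on the nut, which is not yet turned (x of nut_centre in the frame of fixed_jaw_face below 0.006 m and y of nut_centre in the frame of fixed_jaw_face between 0.011 and 0.021 m and value of joint nut below 0.12 rad), for 0.1 s.
2. the sliding jaw is snug on the nut (gap of the mouth under 27.8 mm) with the wrench still home (all of step 1 and y of sliding_jaw_face in the frame of fixed_jaw_face below 0.0278 m), for 0.2 s.
3. the nut is turned an eighth of a turn clockwise (value of joint nut between 0.65 and 0.95 rad), for 0.2 s.
At the end, for the whole second after the job is handed in: the nut stands still, turned clockwise by 0.65 to 0.95 rad (37 to 54 degrees); the wrench is still fully home on it (nut's centre within about 7 mm of where the throat stops it) and flat on the plate (tilt under 0.1 rad), its jaws snug (gap under 28.0 mm) (all of step 3 and x of nut_centre in the frame of fixed_jaw_face below 0.006 m and y of nut_centre in the frame of fixed_jaw_face between 0.011 and 0.021 m and y of sliding_jaw_face in the frame of fixed_jaw_face below 0.028 m and velocity of joint nut below 0.05 rad/s and angle between fixed_jaw_face's own z axis and vertical below 0.1 rad); the robot touches nothing.
It fails at once if the nut is turned while the jaw is slack on it (gap over 28.3 mm), which rounds its corners ((value of joint nut above 0.15 rad or value of joint nut below -0.15 rad) and y of sliding_jaw_face in the frame of fixed_jaw_face above 0.0283 m).
It fails at once if the nut is turned more than 1.1 rad (value of joint nut above 1.1 rad).
It fails at once if a fingertip bears on the worm with over 35 N (contact force between the fingers and worm above 35 N).
It fails at once if the tin or the eraser is moved by over 20 mm (distance of any of pin_tin, board_eraser from where it was at the start of the episode above 0.02 m).
It also fails if it takes over 72 s, if anything falls off the work surface, if the arm or the gripper's body presses on something with over 40 N, if the wrist force passes 120 N, or if a joint passes its speed limit or range.

### The arm

A 7-joint arm with a two-finger parallel gripper is mounted at the origin on the work surface; the furniture and walls round the work are solid. World frame = base frame: x ahead of the robot, y to its left, z up, the work surface at z = 0. Lengths are in m, angles in rad, forces in N, time in s.
With the tool pointing down it reaches from about 0.4 to 0.9 m from the base axis. Payload 5.5 kg.
Tool frame: the origin (TCP) lies on the centre line of the jaws, within the pads' length; the fingertips stand 19 mm ahead of it and the grasp point (between the pads) is the TCP (arm.tip_reach is the distance from the TCP to the fingertips, in m); z points along the fingers, y is the direction in which the jaws open and shut (so a half turn about z gives the same grasp; the last joint's range is limited). The gripper opens to 92 mm and grips with 3 to 60 N. Pads are 19 mm wide; open, the fingers measure 130 mm over their backs; the gripper's body (75 mm by 190 mm) begins 47 mm behind the grasp point.
Start: joints at [-0.915, 0.501, -0.427, 1.55, 0.221, 1.138, -0.21], TCP at [0.249, 0.601, 0.246] pointing down, gripper open.
Joint ranges: [-2.88, 2.88], [-0.31, 2.03], [-1.54, 1.56], [0.2, 2.42], [-1.41, 4.55], [0.19, 2.02], [-2.57, 2.57]. Speed limits (rad/s): [2.57, 2.57, 3.14, 3.14, 3.14, 3.14, 3.14].

### API

Orientations are given as a unit quaternion [w, x, y, z].
In Python, from plant import get_state, cams, ticket, arm gives the robot as it stands.
- The arm moves only by the tool step_arm, never from a script. Its argument "motion" is text: rows parted by semicolons, each of 7 numbers parted by spaces: the closure, from -1 (fully open) to 1 (shut), so that 0 is half open, then the shift along the tool's x, y, z in mm, then the turn, a rotation vector about the tool's x, y, z in degrees. In form: claw dx dy dz rx ry rz; .... A call has 1 to 12 rows; each row shifts and turns the commanded pose from where the row before left it, along the tool's axes as they then stand; what a row does not reach is not made up. A row lasts 1/10 s, in which the tool goes at most 50 mm and 8.59 degrees, less where a joint would pass 70% of its speed; a pose out of reach is approached as far as the arm can. A call is refused whole if a number of a shift passes 50 or a number of a turn 8.59, either way. A call with a gripper value outside its range is refused whole. The fingers move at their own pace and stop on an object; "newtons" is the grip in N (left out, the last holds). Time passes only in rows, so rows that do not move let the fingers close. It gives the time, the measured TCP pose, the force and the opening at its end, in the units of the state.
- get_state(): the state, without advancing time (a new reading comes with each control period).
- cams.capture(name): name is "scene" or "top" or "wrist"; returns a dict with "image" (420x560x3 uint8, blue, green, red), "vfov" (degrees; the focal length in pixels is half the picture's height over the tangent of half this angle, whatever the lens; pixels are square), "cx", "cy" (the principal point, pixels), "xyz" and "attitude" of the camera in the world. Camera axes: x right, y up, looking along -z (the intrinsics and any distortion apply to the point x, -y, -z); pixel columns grow to the right and rows downward; lengths in m; the calibration is good to about 2 mm. A picture is of the moment at which its call begins. There is no depth.
- ticket.sign_off(): hands the job in, once; it reports no verdict.
The state is a dict: "clock": time; "joint_pos": joint angles; "qd": joint speeds; "tau": joint torques, N m; "eef_pos": TCP position; "ee_rot": TCP orientation; "force": force on the tool from outside, world axes, zero at the start; "wrist_torque": the same for the moment, N m; "opening": finger opening in m.
Only numpy, scipy, OpenCV 4.12 (cv2) and the standard library are available. Lean on these libraries where they do the work, as an engineer would, in place of code of your own. Each camera call takes 0.05 s, during which the arm holds its last target. There are 200 camera calls.

## Working session

There is one attempt and no reset: what is moved stays moved. The work goes in short steps, Python scripts to look and compute and a tool call to move; the robot and the scene stay as the last step left them, time stands still between calls to the robot, and variables do not carry over. Pictures are saved under pics/ and viewed, about 8 in all and at most 12, crops included, and the job is handed in when it is done.

Besides the shell and the picture viewer there is one more tool, called after "Call:" as a command line: name --argument value ..., lists and objects as JSON in quotes. step_arm: Moves the arm, as the interface text tells. Its arguments: {"type":"object","properties":{"motion":{"type":"string"},"newtons":{"type":"number"}},"required":["motion"]}

```bash
mkdir -p pics; ls; cat > h.py <<'E'
import numpy as np, cv2
from scipy.spatial.transform import Rotation as R
from plant import get_state, cams, ticket, arm
def cap(n,f=None):
    c=cams.capture(n)
    if f: cv2.imwrite('pics/'+f,c['image'])
    return c
def Rq(q): return R.from_quat([q[1],q[2],q[3],q[0]])
def foc(c): return c['image'].shape[0]/2/np.tan(np.radians(c['vfov'])/2)
def ray(c,u,v):
    f=foc(c); d=np.array([(u-c['cx'])/f,-(v-c['cy'])/f,-1]); return Rq(c['attitude']).apply(d)
def onz(c,u,v,z):
    d=ray(c,u,v); o=np.array(c['xyz']); return o+d*(z-o[2])/d[2]
def proj(c,p):
    q=Rq(c['attitude']).inv().apply(np.array(p)-np.array(c['xyz'])); f=foc(c)
    return np.array([c['cx']+f*q[0]/-q[2], c['cy']-f*q[1]/-q[2]])
E
python3 - <<'E'
from h import *
a=cap('scene');b=cap('top')
for c in(a,b): print({k:v for k,v in c.items() if k!='image'})
cv2.imwrite('pics/a.png',np.vstack([a['image'],b['image']])[:, :] if 0 else cv2.resize(np.hstack([a['image'],b['image']]),(800,300),interpolation=cv2.INTER_AREA))
cv2.imwrite('pics/top0.png',b['image']);cv2.imwrite('pics/sc0.png',a['image'])
print(get_state()); print(arm, [x for x in dir(arm) if x[0]!='_'])
E
```

```text
pics
{'vfov': 43.87698710614468, 'cx': 281.3348936448724, 'cy': 207.09745426169687, 'xyz': array([-0.12333963, -0.90483124,  0.59091572]), 'attitude': array([ 0.7906604 ,  0.51643572, -0.17344904, -0.27940242])}
{'vfov': 48.85711986062758, 'cx': 280.3684471780481, 'cy': 208.63659120249656, 'xyz': array([ 0.45152981, -0.01236932,  1.22184039]), 'attitude': array([-0.6999653 , -0.03635071,  0.02790168,  0.7127052 ])}
{'clock': 0.1, 'joint_pos': array([-0.91479593,  0.50176129, -0.4267792 ,  1.55135735,  0.22079811,
        1.13830173, -0.21030482]), 'qd': array([-0.00070513, -0.00150225, -0.00086929, -0.00415113,  0.00087022,
       -0.00083877,  0.00152101]), 'tau': array([-1.12530979e-02, -5.67866993e+01, -5.83816141e+00, -2.79915458e+01,
       -6.89607183e-02,  2.39153177e-02,  5.18840216e-05]), 'eef_pos': array([0.24862471, 0.59991352, 0.24477008]), 'ee_rot': array([-1.97812183e-04,  1.95129991e-01,  9.80776986e-01, -8.66533799e-04]), 'force': array([-0.66365853,  0.4289456 ,  0.41822624]), 'wrist_torque': array([ 0.02925885,  0.00441316, -0.04325511]), 'opening': 0.09186008292021068}
<Robot object at 0x7f6daf224050> ['PlanningError', 'tip_reach']
```

View pics/top0.png

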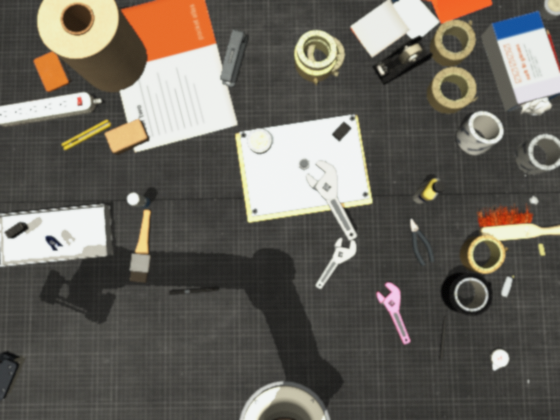

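View pics/sc0.png

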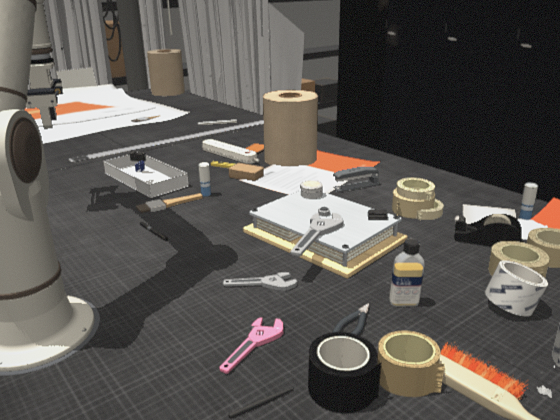

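Top view: there are three wrenches, a steel one on the plate at (333,195), a smaller steel one on the table at (337,262) and a pink one at (395,312). The one on the plate is the larger non-pink one, so it is the one meant. The nut is at about (305,163), the tin at (259,141) and the eraser at (342,131). I'll confirm with an enlarged crop.

```bash
python3 - <<'E'
from h import *
im=cv2.imread('pics/top0.png')[110:250,230:380]
cv2.imwrite('pics/crop0.png',cv2.resize(im,None,fx=4,fy=4,interpolation=cv2.INTER_CUBIC))
E
```

```text
(no output)
```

View pics/crop0.png

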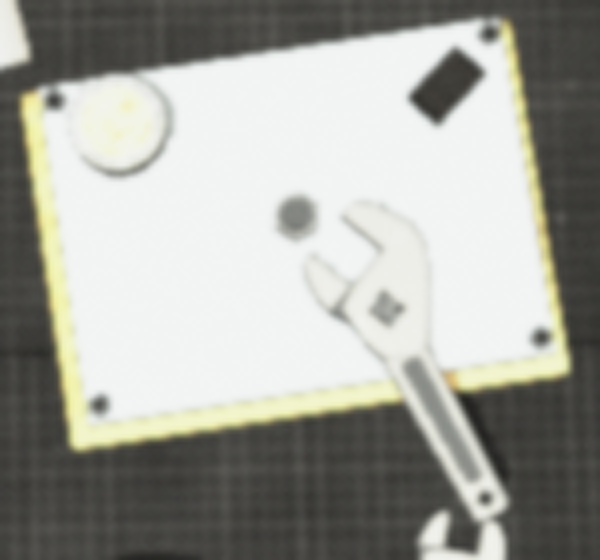

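The crop confirms it. The big wrench's fixed jaw is upper right, its sliding jaw lower left, its worm at crop (388,308), and its handle overhangs the front edge with the hole at (485,497). The nut is at crop (296,217). Next I'll compute rough positions and go in with the wrist camera.

```bash
python3 - <<'E'
from h import *
c=cap('top')
P=lambda u,v,z: onz(c,230+u/4,110+v/4,z).round(4)
for n,u,v,z in [('stud',296,215,.078),('worm',388,308,.0775),('hole',485,497,.073),('boltTL',54,100,.064),('TR',489,34,.064),('BR',541,338,.064),('BL',99,405,.064),('tin',122,122,.092),('er',447,87,.079),('fj',362,230,.075),('sj',325,280,.075)]: print(n,P(u,v,z))
w=cap('wrist');s=get_state()
r=Rq(s['ee_rot']);print(w['vfov'],w['cx'],w['cy'],r.inv().apply(np.array(w['xyz'])-s['eef_pos']),(r.inv()*Rq(w['attitude'])).as_matrix().round(3),r.as_matrix().round(3))
E
```

```text
stud [ 0.6677 -0.0608  0.078 ]
worm [ 0.608  -0.1168  0.0775]
hole [ 0.4894 -0.1741  0.073 ]
boltTL [0.7478 0.0914 0.064 ]
TR [ 0.785  -0.1871  0.064 ]
BR [ 0.5889 -0.2136  0.064 ]
BL [0.5518 0.0651 0.064 ]
tin [0.7258 0.0467 0.092 ]
er [ 0.7472 -0.1574  0.079 ]
fj [ 0.6579 -0.102   0.075 ]
sj [ 0.6267 -0.0781  0.075 ]
70.11067191498067 280.2380245649401 212.53293094837667 [ 0.07939723 -0.00065424 -0.13850308] [[ 0.     0.954  0.298]
 [ 1.    -0.     0.   ]
 [ 0.     0.298 -0.954]] [[-0.924  0.383 -0.001]
 [ 0.383  0.924 -0.001]
 [ 0.    -0.001 -1.   ]]
```

Call:
step_arm --motion "-1 -32 -23.5 0 0 0 0;-1 -32 -23.5 0 0 0 0;-1 -32 -23.5 0 0 0 0;-1 -32 -23.5 0 0 0 0;-1 -32 -23.5 0 0 0 0;-1 -32 -23.5 0 0 0 0;-1 -32 -23.5 0 0 0 0;-1 -32 -23.5 0 0 0 0;-1 -32 -23.5 0 0 0 0;-1 -32 -23.5 0 0 0 0"

```text
clock: 1.2
eef_pos: [0.455, 0.2594, 0.2458]
ee_rot: [0.0, 0.195, 0.981, 0.0]
force: [1.3, -0.0, 0.5]
opening: 0.0915
```

Call:
step_arm --motion "-1 -32 -23.5 0 0 0 0;-1 -32 -23.5 0 0 0 0;-1 -32 -23.5 0 0 0 0;-1 -32 -23.5 0 0 0 -8;-1 -32 -23.5 0 0 0 -8;-1 -32 -23.5 5 0 0 -8;-1 -32 -23.5 10 0 0 -8;-1 -32 -23.5 10 0 0 -8;-1 0 0 10 0 0 -8;-1 0 0 10 0 0 0;-1 0 0 0 0 0 0"

```text
clock: 2.3
eef_pos: [0.6571, 0.0274, 0.1984]
ee_rot: [-0.002, -0.219, 0.976, 0.001]
force: [-0.8, -0.1, -0.1]
opening: 0.0918
```

Call:
step_arm --motion "-1 14 -33 0 0 0 0;-1 14 -33 0 0 0 0;-1 14 -32 0 0 0 0;-1 0 0 0 0 0 0;-1 0 0 0 0 0 0"

```text
clock: 2.8
eef_pos: [0.663, -0.0801, 0.2015]
ee_rot: [0.0, -0.219, 0.976, -0.0]
force: [0.0, 0.7, -0.5]
opening: 0.0918
```

```bash
python3 - <<'E'
from h import *
import pickle
c=cap('wrist','w1.png');s=get_state();pickle.dump((c,s),open('w1.pkl','wb'));print(s['eef_pos'],s['qd'].max(),s['joint_pos'])
for p in [(.668,-.061,.078),(.608,-.117,.0775)]: print(proj(c,p))
E
```

```text
[ 0.66311171 -0.07821568  0.20148288] 0.011177840774346312 [ 0.27489553  0.55441517 -0.28156962  1.54715746  0.16720284  1.06316605
  1.9670259 ]
[298.17793594 223.89469219]
[270.44462154 137.19267352]
```

View pics/w1.png

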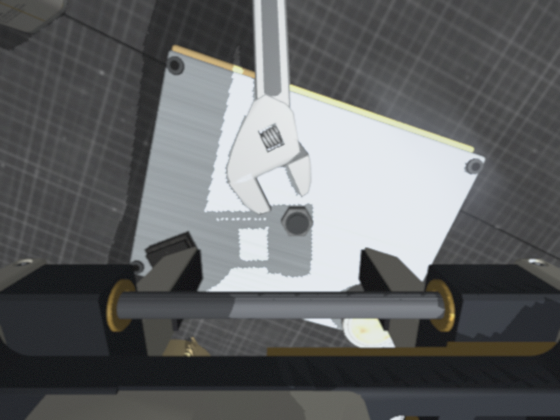

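The wrist view shows the nut at (296,221), the worm at (271,138), the mouth opening down-right toward the nut, and the handle running up at about x=270. I'll enlarge it to measure.

```bash
python3 - <<'E'
from h import *
im=cv2.imread('pics/w1.png')[95:245,215:345]
cv2.imwrite('pics/w1c.png',cv2.resize(im,None,fx=4,fy=4,interpolation=cv2.INTER_CUBIC))
E
```

```text
(no output)
```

View pics/w1c.png

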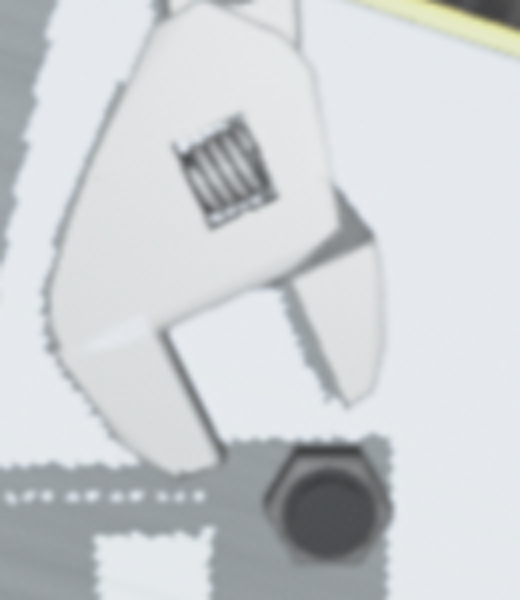

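```bash
cat >> h.py <<'E'
def pose_from(c,P):
    "P: name->(full px u,v). returns yaw & fixed_jaw_face"
    W={k:onz(c,*uv,z)[:2] for k,(uv,z) in P.items()}
    return W
E
python3 - <<'E'
from h import *
import pickle
c,s=pickle.load(open('w1.pkl','rb'))
P=lambda u,v,z: onz(c,215+(u)/4,95+(v)/4,z)[:2]
ang=lambda a,b: np.degrees(np.arctan2(*(b-a)[::-1]))
f0,f1=P(160,330,.075),P(218,462,.075); s0,s1=P(290,285,.075),P(345,403,.075)
print('fixed',f0,f1,ang(f0,f1),np.linalg.norm(f1-f0)); print('slid',s0,s1,ang(s0,s1))
t0,t1=P(163,328,.075),P(285,283,.075);print('throat',ang(t0,t1))
w=P(225,172,.0775);st=P(327,510,.078);print('worm',w,'stud',st)
hl,hr=P(265,503,.074),P(392,507,.074);a,b=P(297,447,.074),P(360,447,.074)
print('hex',(hl+hr)/2,ang(hl,hr),np.linalg.norm(hl-hr),ang(a,b),np.linalg.norm(a-b))
# handle edges in full image at y=20 & 80 (z=.073)
im=cv2.cvtColor(c['image'],cv2.COLOR_BGR2GRAY)
C=[]
for v in (15,35,55,70):
    row=im[v,235:305].astype(int);g=np.diff(row); print(v,[(235+i,int(g[i])) for i in np.argsort(-abs(g))[:6]])
yaw=np.radians(ang(f0,f1))
for d in(-4,-2,0,2,4):
  y=yaw+np.radians(d);ex=np.array([np.cos(y),np.sin(y)]);ey=np.array([-ex[1],ex[0]])
  print(np.degrees(y),'from worm: nut',(np.array([(st-w)@ex-43,(st-w)@ey+28.5e-3])),'f0 f1 rel w',[(q-w)@ex for q in(f0,f1)],[(q-w)@ey for q in(f0,f1,s0,s1)])
E
```

```text
fixed [ 0.64591801 -0.11485521] [ 0.66844478 -0.09021858] 47.561413722419914 0.033382910140140595
slid [ 0.62440944 -0.09290981] [ 0.64328189 -0.06990996] 50.62952739947866
throat 135.56374031620143
worm [ 0.60831411 -0.11609901] stud [ 0.66733668 -0.06280468]
hex [ 0.66723399 -0.06222617] 113.40565742639204 0.029880174020500663 115.30803640963556 0.014583250102960145
15 [(np.int64(253), 48), (np.int64(252), 39), (np.int64(254), 37), (np.int64(284), -36), (np.int64(277), 35), (np.int64(285), -35)]
35 [(np.int64(254), 48), (np.int64(253), 43), (np.int64(261), -38), (np.int64(286), -38), (np.int64(285), -37), (np.int64(278), 35)]
55 [(np.int64(254), 51), (np.int64(255), 45), (np.int64(286), -38), (np.int64(262), -36), (np.int64(279), 36), (np.int64(287), -36)]
70 [(np.int64(255), 52), (np.int64(256), 43), (np.int64(254), 40), (np.int64(287), -37), (np.int64(288), -37), (np.int64(262), -35)]
43.561413722419914 from worm: nut [-4.29205033e+01  2.64446718e-02] f0 f1 rel w [np.float64(0.02810629324760939), np.float64(0.0614078842964678)] [np.float64(-0.025012734191441233), np.float64(-0.02
[... 532 characters left out ...]
-0.02691240033505806), np.float64(-0.026912400335058064), np.float64(0.0037696896020878493), np.float64(0.005362091649863863)]
49.561413722419914 from worm: nut [-4.29211536e+01  1.81462630e-02] f0 f1 rel w [np.float64(0.025337781365235346), np.float64(0.05870035553849461)] [np.float64(-0.02781361945773759), np.float64(-0.028978666220093315), np.float64(0.0027910873807882233), np.float64(0.003345689053824561)]
51.561413722419914 from worm: nut [-4.29215630e+01  1.54008716e-02] f0 f1 rel w [np.float64(0.02435166495288166), np.float64(0.05765325600174007)] [np.float64(-0.028680951969467502), np.float64(-0.03100962606416071), np.float64(0.0018090846494491645), np.float64(0.0013252102510370692)]
```

```bash
python3 - <<'E'
from h import *
import pickle
c,s=pickle.load(open('w1.pkl','rb'))
for e in ([253.5,256.0],[285,288]):
  a,b=onz(c,e[0],15,.072),onz(c,e[1],70,.072); d=a-b; print(a,b,np.degrees(np.arctan2(d[1],d[0]))%360-157.5)
a,b=onz(c,269.2,15,.073),onz(c,271.9,70,.073);print('ctr',a,b)
im=cv2.cvtColor(c['image'],cv2.COLOR_BGR2GRAY)
# worm y check: hex nut heading w/ all; candidate model overlay
st=np.array([.6673,-.0626]);w=np.array([.6083,-.1161])
for yd in(47.5,48.5,49.5,50.5):
  y=np.radians(yd);ex=np.array([np.cos(y),np.sin(y)]);ey=np.array([-ex[1],ex[0]])
  f=w+.043*ex-.0285*ey; H=f-.129*ex+.0536*ey
  hd=y+np.radians(157.5);n=np.array([-np.sin(hd),np.cos(hd)])
  print(yd,'f',f,'H',H,'nut rel f',(st-f)@ex,(st-f)@ey,'handle ctr offset',[(q[:2]-H)@n for q in(a,b)])
E
```

```text
[ 0.53009825 -0.16758713  0.072     ] [ 0.5649616 -0.1500099  0.072    ] 49.2561048839282
[ 0.51963732 -0.14541958  0.072     ] [ 0.55379863 -0.12636684  0.072     ] 51.649658550346345
ctr [ 0.52513012 -0.15638469  0.073     ] [ 0.5595319  -0.13817646  0.073     ]
47.5 f [ 0.65836278 -0.1036514 ] H [ 0.53169358 -0.16254854] nut rel f 0.03630415976866559 0.0211447132356405 handle ctr offset [np.float64(-0.008360185807426056), np.float64(-0.010323618064857388)]
48.5 f [ 0.6581379  -0.10277958] H [ 0.53251589 -0.16387843] nut rel f 0.03616371390694016 0.0197617850529908 handle ctr offset [np.float64(-0.009973040122987194), np.float64(-0.011257733100599182)]
49.5 f [ 0.65789784 -0.10191181] H [ 0.53336128 -0.16519377] nut rel f 0.03599915401108253 0.01838151861526296 handle ctr offset [np.float64(-0.011585817786199446), np.float64(-0.012191380154066022)]
50.5 f [ 0.65764266 -0.10104837] H [ 0.5342295  -0.16649415] nut rel f 0.03581053020763112 0.017004334364984837 handle ctr offset [np.float64(-0.01319802752936317), np.float64(-0.013124274827320873)]
```

Measured: wrench heading about 50°, nut fit about 54.3°, and nut at (36, 17.5) mm in the wrench frame. That is consistent with the task (33 to 47 mm short, under 0.1 rad out of line). The handle grasp point is about (0.523, -0.158).

Call:
step_arm --motion "-1 0 0 0 0 0 -2.4;-1 40 -1.5 0 0 0 0;-1 40 -1.5 0 0 0 0;-1 40 -1.5 0 0 0 0;-1 41 -1.2 20 0 0 0;-1 0 0 35 0 0 0;-1 0 0 35 0 0 0;-1 0 0 20 0 0 0;-1 0 0 0 0 0 0;-1 0 0 0 0 0 0"

```text
clock: 3.85
eef_pos: [0.5243, -0.1583, 0.0913]
ee_rot: [0.0, -0.242, 0.97, 0.0]
force: [0.5, 1.0, 0.9]
opening: 0.0916
```

```bash
python3 - <<'E'
from h import *
c=cap('wrist');s=get_state();print(s['eef_pos'],s['force'],s['joint_pos'])
cv2.imwrite('pics/w2.png',c['image'])
E
```

```text
[ 0.52491347 -0.15882793  0.09201503] [-0.43076668  0.5174147  -0.542197  ] [ 0.45221969  0.50597173 -0.25831479  1.92811667  0.18634427  0.72850562
  2.14492647]
```

View pics/w2.png

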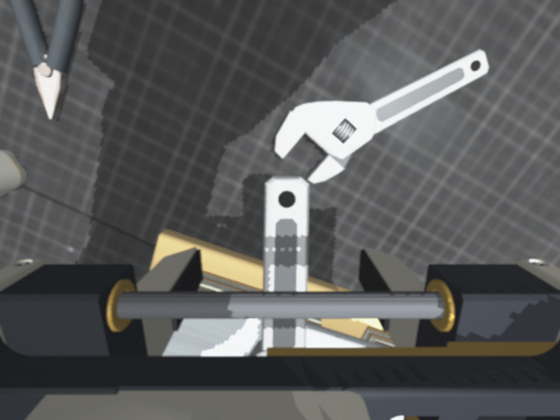

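The handle runs vertically at x≈286 between the fingers, well aligned. I'll lower and grip.

Call:
step_arm --motion "-1 0 2.5 14 0 0 0;-0.5 0 0 0 0 0 0;0.2 0 0 0 0 0 0;0.6 0 0 0 0 0 0;0.8 0 0 0 0 0 0;0.8 0 0 0 0 0 0;0.8 0 0 0 0 0 0;0.8 0 0 0 0 0 0" --newtons 25

```text
clock: 4.7
eef_pos: [0.5225, -0.1579, 0.0767]
ee_rot: [0.0, -0.241, 0.971, 0.0]
force: [-0.5, 0.4, 0.5]
opening: 0.0399
```

Call:
step_arm --motion "1 0 0 0 0 0 0;1 0 0 0 0 0 0;1 0 0 0 0 0 0;1 0 0 0 0 0 0"

```text
clock: 5.1
eef_pos: [0.5223, -0.1578, 0.0766]
ee_rot: [-0.0, -0.241, 0.97, 0.0]
force: [-0.2, 0.1, 0.1]
opening: 0.0244
```

Call:
step_arm --motion "1 -0.6 -3.3 0 0 0 -1.3;1 -0.6 -3.3 0 0 0 -1.3;1 -0.6 -3.4 0 0 0 -1.3;1 0 0 0 0 0 0;1 0 0 0 0 0 0"

```text
clock: 5.6
eef_pos: [0.5291, -0.1659, 0.0766]
ee_rot: [0.0, -0.274, 0.962, -0.0]
force: [-2.2, 0.6, -0.3]
opening: 0.0249
```

```bash
python3 - <<'E'
from h import *
import pickle
c=cap('top');s=get_state();print(s['eef_pos'],s['ee_rot'],s['force'],s['wrist_torque'])
pickle.dump((c,s),open('t3.pkl','wb'))
a=cv2.resize(c['image'][130:220,270:360],None,fx=6,fy=6,interpolation=cv2.INTER_CUBIC)
cv2.imwrite('pics/t3.png',a)
E
```

```text
[ 0.52908589 -0.16593568  0.07666043] [ 1.42515311e-04 -2.73702641e-01  9.61814348e-01 -6.08462189e-05] [-1.46448435  0.63057363 -0.71436567] [0.28539106 0.3162541  0.16692507]
```

View pics/t3.png

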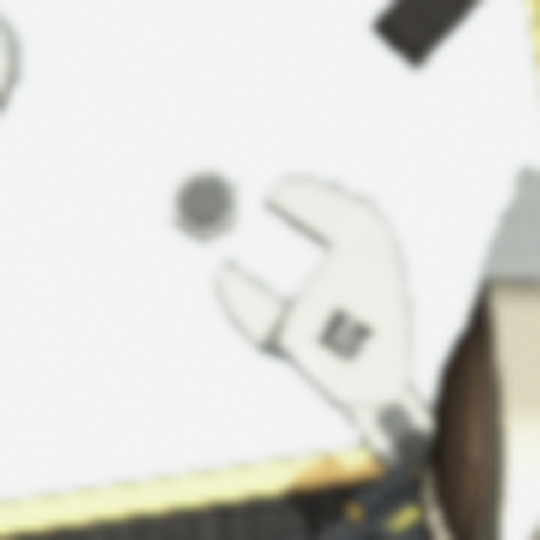

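The mouth's midline points straight at the nut at (205,205), so I'll slide the wrench in along its x axis.

Call:
step_arm --motion "1 -4.6 1.9 0 0 0 0;1 -4.6 1.9 0 0 0 0;1 -4.6 1.9 0 0 0 0;1 -4.6 1.9 0 0 0 0;1 -4.6 1.9 0 0 0 0;1 -4.6 1.9 0 0 0 0;1 0 0 0 0 0 0"

```text
clock: 6.35
eef_pos: [0.5474, -0.1401, 0.0768]
ee_rot: [0.001, -0.275, 0.962, 0.0]
force: [0.4, 1.4, -2.3]
opening: 0.025
```

Call:
step_arm --motion "1 -1.4 0.6 0 0 0 0;1 -1.4 0.6 0 0 0 0;1 0 0 0 0 0 0;1 0 0 0 0 0 0"

```text
clock: 6.75
eef_pos: [0.5479, -0.1393, 0.0767]
ee_rot: [-0.0, -0.274, 0.962, -0.0]
force: [-1.2, -2.4, -0.3]
opening: 0.0249
```

Call:
step_arm --motion "1 -1.4 0.6 0 0 0 0;1 0 0 0 0 0 0;1 0 0 0 0 0 0"

```text
clock: 7.05
eef_pos: [0.5492, -0.1376, 0.0767]
ee_rot: [0.0, -0.274, 0.962, 0.0]
force: [-1.5, -2.8, 0.5]
opening: 0.0248
```

Call:
step_arm --motion "1 -1.4 0.6 0 0 0 0;1 0 0 0 0 0 0;1 0 0 0 0 0 0"

```text
clock: 7.35
eef_pos: [0.55, -0.1364, 0.0767]
ee_rot: [0.0, -0.274, 0.962, 0.0]
force: [-1.0, -1.3, -0.7]
opening: 0.0247
```

Call:
step_arm --motion "1 -1.4 0.6 0 0 0 0;1 0 0 0 0 0 0;1 0 0 0 0 0 0"

```text
clock: 7.65
eef_pos: [0.5505, -0.1356, 0.0767]
ee_rot: [-0.0, -0.274, 0.962, -0.0]
force: [-2.9, -3.9, 0.6]
opening: 0.0247
```

Call:
step_arm --motion "1 -1.4 0.6 0 0 0 0;1 0 0 0 0 0 0;1 0 0 0 0 0 0"

```text
clock: 7.95
eef_pos: [0.5508, -0.135, 0.0766]
ee_rot: [-0.001, -0.273, 0.962, -0.0]
force: [-4.3, -4.1, 1.1]
opening: 0.0246
```

Call:
step_arm --motion "1 -1.4 0.6 0 0 0 0;1 0 0 0 0 0 0;1 0 0 0 0 0 0"

```text
clock: 8.25
eef_pos: [0.5509, -0.1347, 0.0765]
ee_rot: [-0.002, -0.273, 0.962, -0.0]
force: [-5.5, -6.4, 2.4]
opening: 0.0246
```

The wrench has stalled against the throat and the force has risen to about 8 N, so it is home. I'll release by only a few mm (to keep clear of the plate edge) and lift, then view from above.

Call:
step_arm --motion "0.38 0 0 0 0 0 0;0.38 0 0 0 0 0 0;0.38 0 0 0 0 0 0;0.38 0 0 -5 0 0 0;0.38 0 0 -15 0 0 0;0.38 0 0 -25 0 0 0;0.4 -30 0 -30 0 0 0;0.7 -40 0 -30 0 0 0;1 -40 0 -10 0 0 0;1 0 0 0 0 0 0;1 0 0 0 0 0 0"

```text
clock: 9.35
eef_pos: [0.6474, -0.0725, 0.1931]
ee_rot: [0.001, -0.276, 0.961, 0.0]
force: [-0.3, -1.4, -0.6]
opening: 0.0018
```

```bash
python3 - <<'E'
from h import *
import pickle
c=cap('wrist');s=get_state();print(s['eef_pos'],s['ee_rot'],s['joint_pos'],s['opening'],s['force'])
pickle.dump((c,s),open('w4.pkl','wb'))
im=c['image']; u,v=proj(c,(.6673,-.0626,.078)); print(u,v)
u0,v0=int(max(u-75,0)),int(max(v-105,0)); print(u0,v0)
cv2.imwrite('pics/w4.png',cv2.resize(im[v0:v0+150,u0:u0+150],None,fx=4,fy=4,interpolation=cv2.INTER_CUBIC))
E
```

```text
[ 0.64600441 -0.07405984  0.19218646] [ 2.86062972e-04 -2.74597580e-01  9.61559193e-01  7.54429618e-05] [ 0.29166477  0.53685071 -0.30430618  1.60240528  0.17940517  1.02943799
  2.06209932] 0.0009088219488854086 [-0.03259141 -1.19567765 -0.55992621]
279.58995602967474 236.55886555866613
204 131
```

View pics/w4.png

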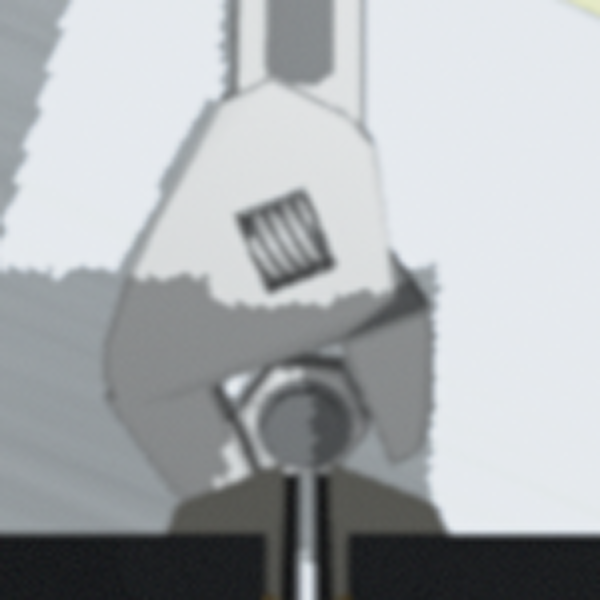

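The nut is in the mouth against the throat: stud at crop (308,425), worm at (285,240), fixed-jaw edge (215,385) to (255,468). I'll check the numbers.

```bash
python3 - <<'E'
from h import *
import pickle
c,s=pickle.load(open('w4.pkl','rb'))
P=lambda u,v,z: onz(c,204+u/4,131+v/4,z)[:2]
w=P(285,240,.0775);st=P(308,425,.078);print('worm',w,'stud',st)
for yd in(52,54,56):
  y=np.radians(yd);ex=np.array([np.cos(y),np.sin(y)]);ey=np.array([-ex[1],ex[0]]);print(yd,(st-w)@ex-.043,(st-w)@ey+.0285)
ang=lambda a,b: np.degrees(np.arctan2(*(b-a)[::-1]))
a,b=P(215,385,.075),P(255,468,.075);print(ang(a,b))
for e in ((238,240),(363,364)):
  a,b=P(e[0],10,.073),P(e[1],85,.073);print(ang(b,a)%360-157.5)
r=Rq(s['ee_rot']).as_matrix();print(r.round(3),ang(np.zeros(2),r[:2,0]))
E
```

```text
worm [ 0.63328274 -0.08826831] stud [ 0.66719346 -0.06115084]
52 -0.0007536148837046994 0.01847316536309339
54 -0.0011292817224056728 0.017004895861779452
56 -0.0015559615816381697 0.015550631374172888
55.25719669347363
55.10174240824219
56.11102884287462
[[-0.849 -0.528  0.001]
 [-0.528  0.849  0.   ]
 [-0.001 -0.    -1.   ]] -148.12393039831633
```

Home is confirmed: nut at x≈-1.3, y≈16 mm. Now I'll put the closed fingertips just behind and above the worm crest.

Call:
step_arm --motion "1 12.5 -4 0 0 0 0;1 12.5 -4 20 0 0 0;1 0 0 30 0 0 0;1 0 0 30 0 0 0;1 0 0 12 0 0 0;1 0 0 0 0 0 0;1 0 0 0 0 0 0"

```text
clock: 10.1
eef_pos: [0.6291, -0.0955, 0.1005]
ee_rot: [0.0, -0.274, 0.962, -0.0]
force: [0.2, 0.3, 0.5]
opening: 0.0005
```

Call:
step_arm --motion "1 0 0 2 0 0 0;1 0 0 1 0 0 0;1 0 0 0 0 0 0;1 0 0 0 0 0 0"

```text
clock: 10.5
eef_pos: [0.6292, -0.0947, 0.0971]
ee_rot: [0.0, -0.274, 0.962, -0.0]
force: [-0.2, -0.4, -0.4]
opening: 0.0004
```

Call:
step_arm --motion "1 0 0 1 0 0 0;1 0 0 0 0 0 0;1 0 0 0 0 0 0"

```text
clock: 10.8
eef_pos: [0.6294, -0.0947, 0.0966]
ee_rot: [0.0, -0.274, 0.962, -0.0]
force: [-1.7, 1.0, 4.7]
opening: 0.0004
```

Call:
step_arm --motion "1 0 0 0.8 0 0 0;1 0 0 0 0 0 0;1 0 0 0 0 0 0"

```text
clock: 11.1
eef_pos: [0.6294, -0.0947, 0.0964]
ee_rot: [0.0, -0.274, 0.962, -0.0]
force: [-2.7, 0.2, 8.9]
opening: 0.0007
```

Call:
step_arm --motion "1 -1.8 0.8 0.3 0 0 0;1 -1.8 0.8 0 0 0 0;1 -1.8 0.8 0 0 0 0;1 -1.8 0.8 0 0 0 0"

```text
clock: 11.5
eef_pos: [0.6327, -0.0902, 0.0964]
ee_rot: [-0.001, -0.273, 0.962, -0.001]
force: [-7.1, -2.3, 13.8]
opening: 0.0004
```

Call:
step_arm --motion "1 -1.8 0.8 0 0 0 0;1 -1.8 0.8 0 0 0 0;1 -1.8 0.8 0 0 0 0;1 0 0 0 0 0 0"

```text
clock: 11.9
eef_pos: [0.6364, -0.085, 0.0964]
ee_rot: [-0.001, -0.274, 0.962, -0.001]
force: [-5.1, -2.4, 11.8]
opening: -0.0
```

Call:
step_arm --motion "1 -1.8 0.8 0 0 0 0;1 -1.4 0.6 0 0 0 0;1 0 0 -6 0 0 0;1 9 -3.9 0 0 0 0;1 9 -3.9 0 0 0 0;1 0 0 0 0 0 0;1 0 0 3.5 0 0 0;1 0 0 1.2 0 0 0;1 0 0 1 0 0 0;1 0 0 0 0 0 0"

```text
clock: 12.9
eef_pos: [0.6277, -0.0972, 0.0957]
ee_rot: [-0.0, -0.274, 0.962, -0.0]
force: [-3.4, -1.7, 7.8]
opening: 0.0003
```

Call:
step_arm --motion "1 -1.8 0.8 0 0 0 0;1 -1.8 0.8 0 0 0 0;1 -1.8 0.8 0 0 0 0;1 -1.8 0.8 0 0 0 0;1 -1.8 0.8 0 0 0 0"

```text
clock: 13.4
eef_pos: [0.6325, -0.0905, 0.0964]
ee_rot: [-0.001, -0.273, 0.962, -0.001]
force: [-6.8, -2.9, 13.5]
opening: 0.0005
```

Call:
step_arm --motion "1 -1.8 0.8 0 0 0 0;1 -1.8 0.8 0 0 0 0;1 -1.8 0.8 0 0 0 0;1 -1.8 0.8 0 0 0 0;1 0 0 0 0 0 0"

```text
clock: 13.9
eef_pos: [0.6373, -0.0834, 0.0964]
ee_rot: [-0.001, -0.274, 0.962, -0.001]
force: [-5.5, -3.1, 13.4]
opening: 0.0006
```

Call:
step_arm --motion "1 0 0 -6 0 0 0;1 8 -3.5 0 0 0 0;1 8 -3.5 0 0 0 0;1 0 0 0 0 0 0;1 0 0 4 0 0 0;1 0 0 1.8 0 0 0;1 0 0 0 0 0 0;1 -1.8 0.8 0 0 0 0;1 -1.8 0.8 0 0 0 0;1 -1.8 0.8 0 0 0 0;1 -1.8 0.8 0 0 0 0"

```text
clock: 15.0
eef_pos: [0.6305, -0.093, 0.0963]
ee_rot: [-0.002, -0.273, 0.962, -0.001]
force: [-8.9, -4.0, 16.2]
opening: 0.0009
```

Call:
step_arm --motion "1 -1.8 0.8 0 0 0 0;1 -1.8 0.8 0 0 0 0;1 -1.8 0.8 0 0 0 0;1 -1.8 0.8 0 0 0 0;1 0 0 0 0 0 0"

```text
clock: 15.5
eef_pos: [0.6352, -0.0856, 0.0963]
ee_rot: [-0.002, -0.273, 0.962, -0.001]
force: [-8.4, -4.6, 14.6]
opening: 0.0005
```

Call:
step_arm --motion "1 0 0 -6 0 0 0;1 8 -3.5 0 0 0 0;1 8 -3.5 0 0 0 0;1 0 0 0 0 0 0;1 0 0 4 0 0 0;1 0 0 1.7 0 0 0;1 0 0 0 0 0 0;1 -1.8 0.8 0 0 0 0;1 -1.8 0.8 0 0 0 0;1 -1.8 0.8 0 0 0 0;1 -1.8 0.8 0 0 0 0"

```text
clock: 16.6
eef_pos: [0.6279, -0.0965, 0.0953]
ee_rot: [-0.004, -0.272, 0.962, -0.002]
force: [-10.2, -10.3, 11.9]
opening: 0.0006
```

Call:
step_arm --motion "1 -1.8 0.8 0 0 0 0;1 -1.8 0.8 0 0 0 0;1 -1.8 0.8 0 0 0 0;1 -1.8 0.8 0 0 0 0;1 0 0 0 0 0 0"

```text
clock: 17.1
eef_pos: [0.6326, -0.0893, 0.0963]
ee_rot: [-0.004, -0.273, 0.962, -0.002]
force: [-11.2, -7.5, 16.3]
opening: 0.0005
```

Call:
step_arm --motion "1 -1.8 0.8 0 0 0 0;1 -1.8 0.8 0 0 0 0;1 -1.8 0.8 0 0 0 0;1 0 0 0 0 0 0"

```text
clock: 17.5
eef_pos: [0.6352, -0.0855, 0.0962]
ee_rot: [-0.004, -0.272, 0.962, -0.002]
force: [-12.4, -9.6, 17.5]
opening: 0.0006
```

Call:
step_arm --motion "1 0 0 -6 0 0 0;1 9 -3.9 0 0 0 0;1 9 -3.9 0 0 0 0;1 0 0 0 0 0 0;1 0 0 4 0 0 0;1 0 0 1.5 0 0 0;1 0 0 0 0 0 0;1 -1.8 0.8 0 0 0 0;1 -1.8 0.8 0 0 0 0;1 -1.8 0.8 0 0 0 0;1 -1.8 0.8 0 0 0 0;1 -1.8 0.8 0 0 0 0"

```text
clock: 18.7
eef_pos: [0.63, -0.0929, 0.0963]
ee_rot: [-0.004, -0.272, 0.962, -0.002]
force: [-11.4, -8.8, 14.2]
opening: 0.0003
```

Call:
step_arm --motion "1 -1.8 0.8 0 0 0 0;1 -1.8 0.8 0 0 0 0;1 -1.8 0.8 0 0 0 0;1 -1.8 0.8 0 0 0 0;1 -1.8 0.8 0 0 0 0;1 0 0 0 0 0 0"

```text
clock: 19.3
eef_pos: [0.6358, -0.0852, 0.0964]
ee_rot: [-0.004, -0.272, 0.962, -0.002]
force: [-10.3, -11.0, 13.5]
opening: 0.0003
```

Drag now about equals friction × normal (15 N against 13.5 N), so the fingertip is slipping and the jaw should be snug. I'll lift and verify.

Call:
step_arm --motion "1 0 0 -10 0 0 0;1 0 0 -35 0 0 0;1 -18 6 -35 0 0 0;1 -18 6 -20 0 0 0;1 0 0 0 0 0 0;1 0 0 0 0 0 0"

```text
clock: 19.9
eef_pos: [0.6629, -0.0493, 0.1956]
ee_rot: [0.0, -0.275, 0.961, 0.0]
force: [-0.9, -0.8, -0.2]
opening: 0.0008
```

```bash
python3 - <<'E'
from h import *
import pickle
c=cap('wrist');s=get_state();print(s['eef_pos'],s['force'])
pickle.dump((c,s),open('w5.pkl','wb'))
im=c['image']; u,v=proj(c,(.6673,-.0616,.078)); print(u,v)
u0,v0=int(max(u-75,0)),int(max(v-105,0)); print(u0,v0)
cv2.imwrite('pics/w5.png',cv2.resize(im[v0:v0+150,u0:u0+150],None,fx=4,fy=4,interpolation=cv2.INTER_CUBIC))
E
```

```text
[ 0.66187072 -0.05043053  0.19451611] [-0.64120622 -0.88868488 -0.21550323]
267.68505995746705 209.8895829434233
192 104
```

View pics/w5.png

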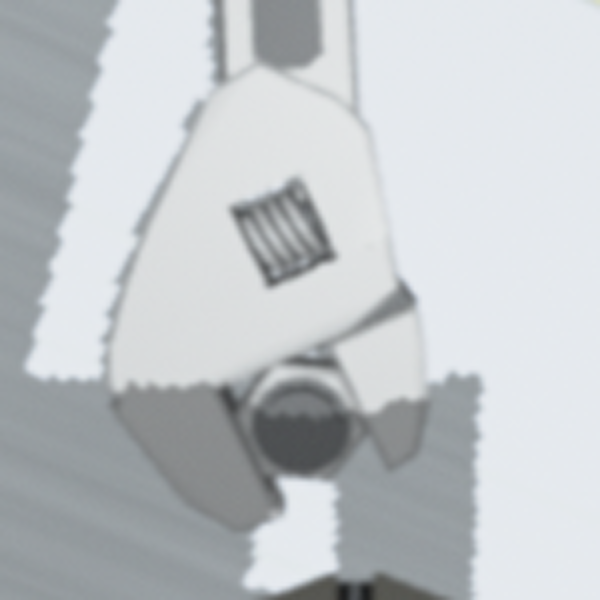

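The jaws now sit against the nut on both sides: fixed edge about (218,385) to (272,508), sliding edge about (333,352) to (390,468), stud (301,428), worm (284,233). Computing the gap.

```bash
python3 - <<'E'
from h import *
import pickle
c,s=pickle.load(open('w5.pkl','rb'))
P=lambda u,v,z: onz(c,192+u/4,104+v/4,z)[:2]
ang=lambda a,b: np.degrees(np.arctan2(*(b-a)[::-1]))
w=P(284,233,.0775);st=P(301,428,.078);f0,f1=P(218,385,.075),P(272,508,.075);s0,s1=P(333,352,.075),P(390,468,.075)
print(w,st,ang(f0,f1),ang(s0,s1))
for e in ((221,222),(353,355)):
  a,b=P(e[0],10,.073),P(e[1],80,.073);print('handle',ang(b,a)%360-157.5,a)
for yd in(53,55,57):
  y=np.radians(yd);ex=np.array([np.cos(y),np.sin(y)]);ey=np.array([-ex[1],ex[0]])
  print(yd,'nut via worm',(st-w)@ex-.043,(st-w)@ey+.0285,'gap',((s0+s1-f0-f1)/2)@ey,'nut y via edge',(st-(f0+f1)/2)@ey)
  f=w+.043*ex-.0285*ey;print('H',f-.130*ex+.0671*ey)
E
```

```text
[ 0.6331828  -0.08695841] [ 0.66839528 -0.06139247] 53.25839137396877 57.27753399356127
handle 53.39376144607212 [ 0.60148749 -0.12136056]
handle 56.14530982854444 [ 0.58712096 -0.0982868 ]
53 nut via worm -0.0013907255118565318 0.01576403157397372 gap 0.027863992814596734 nut y via edge 0.013996842549302592
H [ 0.54999756 -0.13320964]
55 nut via worm -0.0018605516457169957 0.014319647244032084 gap 0.027797080867574188 nut y via edge 0.014008158636900477
H [ 0.55166238 -0.13608459]
57 nut via worm -0.0023804998603509375 0.0128925394896077 gap 0.027696302459326572 nut y via edge 0.014002407940990723
H [ 0.55342652 -0.13889969]
```

The gap reads 27.8 ± 1 mm, which is at the limit of my measurement. I'll do one firmer stroke (about 17 N) as a sure check of snugness.

Call:
step_arm --motion "1 26 -10.5 0 0 0 0;1 26 -10.5 20 0 0 0;1 0 0 30 0 0 0;1 0 0 30 0 0 0;1 0 0 12 0 0 0;1 0 0 0 0 0 0;1 0 0 4 0 0 0;1 0 0 1.8 0 0 0;1 0 0 0 0 0 0"

```text
clock: 20.85
eef_pos: [0.6305, -0.0957, 0.099]
ee_rot: [0.001, -0.274, 0.962, -0.0]
force: [-0.3, 0.5, -0.3]
opening: 0.0007
```

Call:
step_arm --motion "1 0 0 2.2 0 0 0;1 0 0 1.5 0 0 0;1 0 0 0.7 0 0 0;1 0 0 0 0 0 0"

```text
clock: 21.25
eef_pos: [0.6309, -0.0958, 0.0961]
ee_rot: [0.001, -0.274, 0.962, -0.001]
force: [-3.8, 0.2, 10.6]
opening: 0.0004
```

Call:
step_arm --motion "1 -1.4 0.6 0.5 0 0 0;1 -1.8 0.8 0.3 0 0 0;1 -1.8 0.8 0 0 0 0;1 -1.8 0.8 0 0 0 0"

```text
clock: 21.65
eef_pos: [0.632, -0.0945, 0.0956]
ee_rot: [-0.003, -0.272, 0.962, -0.002]
force: [-13.6, -6.7, 22.1]
opening: 0.0001
```

Call:
step_arm --motion "1 -1.8 0.8 0 0 0 0;1 -1.8 0.8 0 0 0 0;1 -1.8 0.8 0 0 0 0;1 -1.8 0.8 0 0 0 0;1 0 0 0 0 0 0"

```text
clock: 22.15
eef_pos: [0.6357, -0.0887, 0.096]
ee_rot: [-0.003, -0.272, 0.962, -0.003]
force: [-15.4, -8.0, 24.6]
opening: 0.0006
```

Drag is up to about 17 N with the tip still moving only against rising resistance, so the jaw is bearing on the nut. Now I'll lift and go to the handle.

Call:
step_arm --motion "1 0 0 -10 0 0 0;1 0 0 -25 0 0 0;0.1 33 -3 0 0 0 0;0.1 33 -3 0 0 0 0;0.1 33 -3 0 0 0 0;0.1 0 0 0 0 0 0;0.1 0 0 0 0 0 0"

```text
clock: 22.85
eef_pos: [0.5591, -0.1434, 0.1284]
ee_rot: [0.001, -0.273, 0.962, -0.0]
force: [0.5, 0.5, -0.5]
opening: 0.0356
```

```bash
python3 - <<'E'
from h import *
s=get_state();r=Rq(s['ee_rot']).as_matrix();d=np.array([.5515,-.1360,.0800])-s['eef_pos'];print(s['eef_pos'],(r.T@d*1000).round(1),np.degrees(np.arctan2(r[1,0],r[0,0]))%360,s['opening'],s['force'])
c=cap('wrist');im=cv2.cvtColor(c['image'],cv2.COLOR_BGR2GRAY)
for v in(60,100,140,180): 
  g=np.diff(im[v,200:360].astype(int));print(v,sorted((200+int(i),int(g[i])) for i in np.argsort(-abs(g))[:8]))
for p in [(.5515,-.136,.073),(.5515+.05*np.cos(np.radians(212.5)),-.136+.05*np.sin(np.radians(212.5)),.073)]: print(proj(c,p))
cv2.imwrite('pics/w6.png',c['image'])
E
```

```text
[ 0.55913345 -0.14336488  0.12843471] [ 2.7 10.3 48.4] 211.7148578785177 0.035645917713596355 [ 0.45546265  0.48079883 -0.54655786]
60 [(301, 7), (302, 7), (303, 7), (305, 26), (306, 48), (307, 50), (308, 22), (309, 9)]
100 [(287, 48), (288, 56), (298, -35), (299, -48), (300, -36), (329, 37), (330, 47), (331, 44)]
140 [(227, 7), (228, 10), (229, 9), (243, 7), (249, -5), (260, 5), (268, -5), (298, -5)]
180 [(274, 49), (275, 43), (285, -69), (286, -69), (297, 48), (298, 72), (299, 44), (309, -42)]
[297.20322776 235.99000566]
[297.45024626 164.00031674]
```

View pics/w6.png

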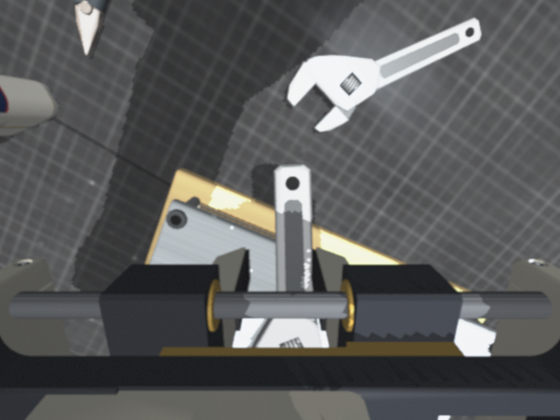

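The handle centreline is at about x=293 and slants very little (hole at (293,183)). I need to shift +2.7, +8, then go down 48 mm and grip.

Call:
step_arm --motion "0.1 2.7 8 0 0 0 0;0.1 0 0 0 0 0 0;0.1 0 0 25 0 0 0;0.1 0 0 23 0 0 0;0.1 0 0 0 0 0 0;0.5 0 0 0 0 0 0;1 0 0 0 0 0 0;1 0 0 0 0 0 0;1 0 0 0 0 0 0;1 0 0 0 0 0 0" --newtons 20

```text
clock: 23.9
eef_pos: [0.5525, -0.1369, 0.0798]
ee_rot: [0.0, -0.274, 0.962, 0.0]
force: [0.8, 1.2, -1.5]
opening: 0.0246
```

Call:
step_arm --motion "1 0 3.6 0 0 0 1.5;1 0 3.6 0 0 0 1.5;1 0 0 0 0 0 0;1 0 0 0 0 0 0"

```text
clock: 24.3
eef_pos: [0.5488, -0.1309, 0.0799]
ee_rot: [0.0, -0.249, 0.969, 0.0]
force: [2.3, 1.6, -1.8]
opening: 0.0248
```

Call:
step_arm --motion "1 -0.5 3.6 0 0 0 1.5;1 -0.3 3.6 0 0 0 1.5;1 0 0 0 0 0 0;1 0 0 0 0 0 0"

```text
clock: 24.7
eef_pos: [0.5453, -0.1245, 0.0798]
ee_rot: [-0.001, -0.223, 0.975, 0.0]
force: [-1.0, 0.1, 0.5]
opening: 0.0249
```

```bash
python3 - <<'E'
from h import *
s=get_state();print(s['wrist_torque'],s['force'],s['eef_pos'])
E
```

```text
[0.13132766 0.32075555 0.28309758] [-0.99719214  0.14211627  0.45489774] [ 0.54532736 -0.12450819  0.07979024]
```

Call:
step_arm --motion "1 -0.1 7.2 0 0 0 3;1 -0.1 7.2 0 0 0 3;1 -0.1 7.2 0 0 0 3;1 0 0 0 0 0 0"

```text
clock: 25.1
eef_pos: [0.5368, -0.1042, 0.0798]
ee_rot: [-0.001, -0.146, 0.989, 0.0]
force: [-3.5, -0.6, 0.9]
opening: 0.0247
```

```bash
python3 - <<'E'
from h import *
s=get_state();n=np.array([.6678,-.0615]);d=s['eef_pos'][:2]-n;r=Rq(s['ee_rot']).as_matrix();print(s['wrist_torque'],s['force'],np.linalg.norm(d),np.degrees(np.arctan2(d[1],d[0]))%360,np.degrees(np.arctan2(r[1,0],r[0,0]))%360)
E
```

```text
[0.16677077 0.7445071  0.21956682] [-3.51003633 -0.6244147   0.91667917] 0.13780865975791154 198.06844020914258 196.8039425391377
```

Call:
step_arm --motion "1 0 7.2 0 0 0 3;1 0 7.2 0 0 0 3;1 0 7.2 0 0 0 3;1 0 7.2 0 0 0 3;1 0 7.2 0 0 0 3;1 0 0 0 0 0 0"

```text
clock: 25.7
eef_pos: [0.53, -0.0692, 0.0797]
ee_rot: [-0.001, -0.016, 1.0, -0.0]
force: [-5.3, 0.6, 2.3]
opening: 0.0248
```

Call:
step_arm --motion "1 0 7.2 0 0 0 3;1 0 7.2 0 0 0 3;1 0 7.2 0 0 0 3;1 0 7.2 0 0 0 3;1 0 7.2 0 0 0 3;1 0 0 0 0 0 0;1 0 0 0 0 0 0"

```text
clock: 26.4
eef_pos: [0.5325, -0.0335, 0.0797]
ee_rot: [-0.002, 0.114, 0.994, -0.0]
force: [-6.0, -0.7, 3.6]
opening: 0.0251
```

```bash
python3 - <<'E'
from h import *
s=get_state();n=np.array([.6678,-.0615]);d=s['eef_pos'][:2]-n;r=Rq(s['ee_rot']).as_matrix();print(s['wrist_torque'],s['force'],np.linalg.norm(d),np.degrees(np.arctan2(d[1],d[0]))%360,np.degrees(np.arctan2(r[1,0],r[0,0]))%360)
E
```

```text
[0.03375213 1.22200524 0.28060952] [-5.98547239 -0.6729922   3.63115642] 0.13820500016869414 168.32972066288232 166.93817303129208
```

The handle has swung 45°. Releasing and lifting straight up to verify.

Call:
step_arm --motion "0.35 0 0 0 0 0 0;0.35 0 0 0 0 0 0;0.3 0 0 0 0 0 0;0.3 0 0 -5 0 0 0;0.3 0 0 -20 0 0 0;0.3 0 0 -40 0 0 0;0.3 -40 0 -40 0 0 0;1 -40 0 -10 0 0 0;1 -35 0 0 0 0 0;1 0 0 0 0 0 0;1 0 0 0 0 0 0"

```text
clock: 27.5
eef_pos: [0.6412, -0.0587, 0.1898]
ee_rot: [-0.001, 0.115, 0.993, 0.0]
force: [-0.6, -0.8, -0.5]
opening: 0.0046
```

```bash
python3 - <<'E'
from h import *
import pickle
c=cap('wrist');s=get_state();print(s['eef_pos'],s['force'])
pickle.dump((c,s),open('w7.pkl','wb'))
im=c['image']; u,v=proj(c,(.6678,-.0615,.078)); print(u,v)
u0,v0=int(max(u-75,0)),int(max(v-105,0)); print(u0,v0)
cv2.imwrite('pics/w7.png',cv2.resize(im[v0:v0+150,u0:u0+150],None,fx=4,fy=4,interpolation=cv2.INTER_CUBIC))
E
```

```text
[ 0.64034225 -0.0583612   0.18968266] [-0.39549131  0.82481784 -1.19747537]
284.82171950637286 241.95137147781026
209 136
```

View pics/w7.png

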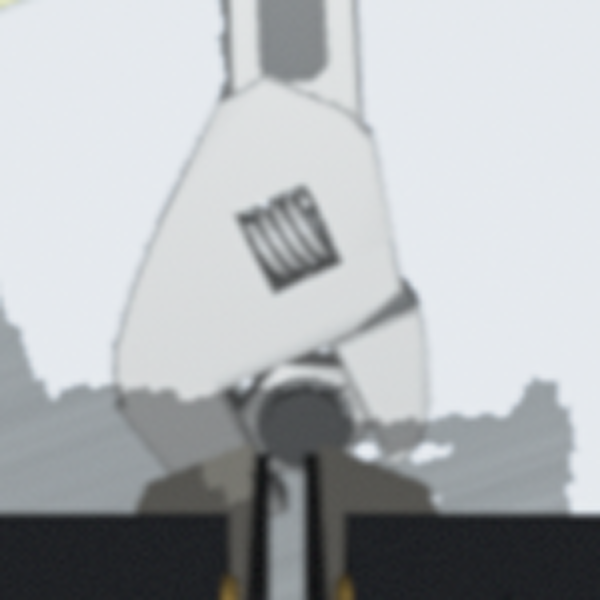

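The wrench is still seated on the nut: worm (288,240), stud (306,424), handle edges at about 232 and 358. Final numeric check, including the tin and eraser in the top camera.

```bash
python3 - <<'E'
from h import *
import pickle
c,s=pickle.load(open('w7.pkl','rb'))
P=lambda u,v,z: onz(c,209+u/4,136+v/4,z)[:2]
ang=lambda a,b: np.degrees(np.arctan2(*(b-a)[::-1]))
w=P(288,240,.0775);st=P(306,424,.078)
for e in ((230,231),(356,358)):
  a,b=P(e[0],10,.073),P(e[1],85,.073);print('handle->x heading',ang(b,a)%360-157.5)
for yd in(8,10,12):
  y=np.radians(yd);ex=np.array([np.cos(y),np.sin(y)]);ey=np.array([-ex[1],ex[0]]);print(yd,(st-w)@ex-.043,(st-w)@ey+.0285)
t=cap('top')['image'];o=cv2.imread('pics/top0.png')
for n,(x,y,hw) in {'tin':(259,140,13),'eraser':(342,131,11)}.items():
  tm=o[y-hw:y+hw,x-hw:x+hw];R_=cv2.matchTemplate(t[y-25:y+25,x-25:x+25],tm,cv2.TM_CCOEFF_NORMED);_,m,_,l=cv2.minMaxLoc(R_);print(n,m,np.array(l)-(25-hw))
E
```

```text
handle->x heading 9.286883049521151
handle->x heading 11.864072047176165
8 -0.0016863030945404797 0.016862215436765138
10 -0.0021176231064255827 0.01542747763175844
12 -0.0025987519971081077 0.014008666681589736
tin 0.6997247934341431 [-6  0]
eraser 0.38610291481018066 [-7  0]
```

The wrench turned about 44° and is home (x≈-2, y≈15). The tin and eraser matches are poor, probably because the arm occludes them. I'll retreat and recheck.

Call:
step_arm --motion "1 0 0 -40 0 0 0;1 30 30 -30 0 0 0;1 30 40 0 0 0 0;1 30 40 0 0 0 0;1 30 40 0 0 0 0;1 30 40 0 0 0 0;1 20 30 0 0 0 0;1 0 0 0 0 0 0;1 0 0 0 0 0 0"

```text
clock: 28.5
eef_pos: [0.5255, 0.1937, 0.2592]
ee_rot: [-0.0, 0.113, 0.994, -0.0]
force: [0.3, -0.6, -0.5]
opening: 0.0004
```

```bash
python3 - <<'E'
from h import *
t=cap('top')['image'];o=cv2.imread('pics/top0.png');s=get_state();print(s['eef_pos'],s['clock'],abs(s['qd']).max())
for n,(x,y,hw) in {'tin':(259,140,13),'eraser':(342,131,11)}.items():
  tm=o[y-hw:y+hw,x-hw:x+hw];R_=cv2.matchTemplate(t[y-25:y+25,x-25:x+25],tm,cv2.TM_CCOEFF_NORMED);_,m,_,l=cv2.minMaxLoc(R_);print(n,m,np.array(l)-(25-hw))
cv2.imwrite('pics/t8.png',cv2.resize(t[100:260,220:390],None,fx=3.5,fy=3.5,interpolation=cv2.INTER_CUBIC))
E
```

```text
[0.52633795 0.19217333 0.25913912] 28.55 0.024840900957325347
tin 0.794334888458252 [ 1 -1]
eraser 0.9999468326568604 [0 0]
```

View pics/t8.png

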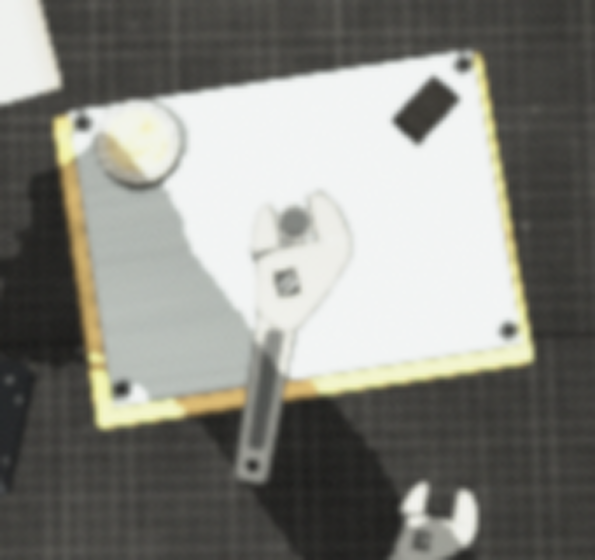

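The wrench is seated on the nut with its handle swung. The eraser is unmoved, and the tin is in place (its 1 px offset comes from a shadow across it). The robot is clear, so I'll hand in.

```bash
python3 -c "
from plant import ticket
print(ticket.sign_off())"
```

```text
the job is handed in; nothing more can be done
None
```

The nut is turned about 44–45° clockwise and the job is handed in at 28.6 s on the robot clock; the hand-in reports no verdict. I slid the big wrench home by its handle and rolled the worm closed in six strokes, including a final check stroke. I then swung the handle to turn the nut, released it and backed the arm off.

**Last checks**
- **Turn:** the handle swung 44.9°, and the wrench heading in the pictures changed from about 55° to about 10.5°.
- **Home:** the nut's centre is at about x = -2 mm, y = 15 mm in the wrench frame, so the wrench is fully home. In the last picture it looks seated on the nut. I did not measure its tilt.
- **Tin and eraser:** the eraser has not moved. The tin matched within 1 px (about 2.5 mm), but the match was weak (0.79) because the arm's shadow falls across it. An earlier check gave poor matches because the arm was in the way; I repeated it after backing off.

**Less certain**
- **Jaw gap:** the pictures gave 27.8 ± 1 mm, measured before the final check stroke, which is right at the limit. That the jaw is snug rests mainly on the worm's drag, which rose from about 6 N to 15–17 N.
- **Worm pressure:** I pressed at up to about 25 N on that check stroke, above the suggested 8–12 N but under the 30 N that counts as rough.

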